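# Put the bench gearbox into third

## Robot

A 6-joint arm with a two-finger parallel gripper is mounted at the origin on the work surface. World frame = base frame: x ahead of the robot, y to its left, z up, the work surface at z = 0. Lengths are in m, angles in rad, forces in N, time in s.
With the tool pointing down it reaches from about 0.35 to 0.725 m from the base axis. Payload 4.3 kg.
Tool frame: the origin (TCP) lies at the very end of the fingers, on their centre line; the grasp point (between the pads) lies bot.grip_depth behind it (bot.grip_depth is the distance from the TCP to the grasp point, in m); x points along the fingers, y is the direction in which the jaws open and shut, and the axes are right-handed (so a half turn about x gives the same grasp; the last joint's range is limited). The gripper opens to 85 mm and grips with 20 to 120 N. Pads are 22 mm wide; open, the fingers measure 114 mm over their backs; the gripper's body (76 mm by 85 mm) begins 54 mm behind the grasp point. The pads swing forward as they close: fully open they stand 13 mm farther back than shut.
Start: joints at [1.183, 0.377, 0.081, 1.274, 0, 1.46], TCP at [0.158, 0.553, 0.231] pointing down, gripper open.
Joint ranges: [-2.72, 2.72], [-0.84, 1.66], [-1.02, 1.22], [-1.77, 2.12], [-1.37, 1.28], [-3.14, 3.14]. Speed limits (rad/s): [2.57, 2.57, 3.14, 3.14, 3.14, 3.14].

## Interface

Orientations are given as a unit quaternion [w, x, y, z].
In Python, from workcell import bot, cams gives the robot as it stands.
- The arm moves only by the tool jog_arm, never from a script. Its argument "commands" is a list that holds one entry, the list of rows, each a list of 7 numbers: the shift along the world's x, y, z in m, then the turn, a rotation vector about the world's x, y, z in rad, then the finger opening in m, from 0 to 0.0854. A call has 1 to 12 rows; each row is the pose to reach, as a shift and turn from the pose measured when the call began; what a row does not reach only later rows make up. A row lasts 1/8 s, in which the tool goes at most 62.5 mm and 10.7 degrees, less where a joint would pass 70% of its speed; a pose out of reach is approached as far as the arm can. A call with a gripper value outside its range is refused whole. The fingers move at their own pace and stop on an object; the grip force is fixed at half the most. Time passes only in rows, so rows that repeat a pose let the fingers close. It gives the time, the measured TCP pose, the force and the opening at its end, in the units of the state.
- bot.get_state(): the state, without advancing time (a new reading comes with each control period).
- cams.snapshot(name): name is "side" or "top" or "wrist"; returns a dict with "frame" (420x560x3 uint8, red, green, blue), "K" (3x3 intrinsics, pixels), "dist" ([k1, k2, p1, p2, k3] as OpenCV has them; the pictures are not rectified), "position" and "orientation" of the camera in the world. Camera axes: x right, y down, z forward; pixel columns grow to the right and rows downward; lengths in m; the calibration is good to about 2 mm. A picture is of the moment at which its call begins. There is no depth.
- bot.close_job(): hands the job in, once; it reports no verdict.
Trained networks look in the newest picture that a camera, given by its name, has taken for a name from the list of things; names that differ only in an ending like _2 or _b are one class to them, and where a whole thing is asked for, a point or a joint stands for the part that bears it (a point fixed in the world has none). Each returns a list of dicts, best first, with "p" (0 to 1); they miss things now and then, are a little off and sometimes report something else, mostly with a low value. They report only what shows in the picture. A call takes as long as a camera call.
- cams.spot_in(camera, label): "pixel" ([column, row] in pixels, amid what is visible of it).
- cams.outline_of(camera, label): "pixels" (420x560 bool, what is visible of it) and "pixel" ([column, row] in pixels, amid what is visible of it).
- cams.spot_point(camera, label): "pixel" ([column, row] in pixels: a listed point, or the origin of a listed thing).
The state is a dict: "time": time; "joint_pos": joint angles; "qd": joint speeds; "joint_torque": joint torques, N m; "tcp_pos": TCP position; "ee_rot": TCP orientation; "force": force on the tool from outside, world axes, zero at the start; "torque": the same for the moment, N m; "width": opening from 0.0 (shut) to 1.0 (fully open).
Only numpy, scipy, OpenCV 4.12 (cv2) and the standard library are available. Lean on these libraries where they do the work, as an engineer would, in place of code of your own. Each camera call takes 0.05 s, during which the arm holds its last target. There are 200 camera calls.

## Task

The small tractor gearbox on the bench has to be in third gear for its turning test. With the fingertips or the outside of the fingers, without gripping the knob or the stick, push the gear lever gently through its H-shaped gate: from where it stands in the left-hand slot to the neutral channel, across to the right, then forward (away from the robot) fully home into third, the right-hand forward slot, without dropping into fourth, the right-hand rear slot, on the way. Let go of the lever there and leave everything else on and around the gearbox where it is.

Things in the scene. Friction and masses are not known exactly. Their poses are not given: they have to be found in the camera images.
- gearbox: gearbox, an aluminium case 270 x 190 mm and 110 mm tall, fixed to the bench; axle hubs to left and right (out to 170 mm either side of the origin), belt pulley at the far end (to 180 mm ahead). Origin on the bench under the middle of the case; x points forward (the driver's ahead, away from the robot, turned by up to 26 degrees), y to the driver's left, z up
- gate (a point): middle of the steel gate plate (110 mm fore and aft, 100 mm wide), on its top face, 143 mm above the bench. The H: two slots fore and aft, 36 mm apart, 16 mm wide, 60 mm long, joined half-way by a straight neutral channel 16 mm wide. Left slot: first ahead, second behind; right slot: third ahead, fourth behind. Corners rounded by 5 mm. Axes as the gearbox
- pivot (a point): the lever's pivot, inside the case, 45 mm behind the gearbox's origin and 60 mm above the bench; axes as the gearbox. With a = joint across and f = joint ahead, the knob's centre lies from it, in these axes, at 180 mm x (sin f, -cos f sin a, cos f cos a). The stick, 12 mm thick, runs in the gate's slots and can cross only within about 4 mm (at the knob) of f = 0
- knob (a point): centre of the black ball knob, 42 mm across, on top of the gear lever, 228 to 240 mm above the bench; it travels about 40 mm to the left and right and 48 mm ahead and behind of upright. Below it a 12 mm round steel stick goes down to the gate. A push of about 5 N at the knob moves the lever; it stays where it is left (no spring)
- across (a joint): sideways lean of the lever, rad: -0.22 in the left slot (at the start), 0 upright, +0.22 in the right slot; stops at about 0.24 either way. Grows as the lever goes to the driver's right (gearbox -y)
- ahead (a joint): fore-and-aft lean of the lever, rad: +0.27 fully forward (first or third), 0 in neutral, -0.27 fully back (second or fourth). At the start it may be anywhere from second through neutral to first
- socket: a steel wrench socket (short upright tube), 26 mm across and 38 mm tall, standing on the gearbox's inspection cover ahead of the lever; top 153 mm above the bench; a bystander; its origin lies at the middle of its underside
- bearing: a steel bearing ring, 52 mm across and 15 mm thick, lying on the gearbox's inspection cover ahead of the lever; a bystander; its origin lies at the middle of its underside
- spray: an upright spray can, 65 mm across and 190 mm tall, on the bench to the right of the gearbox; a bystander; its origin lies at the middle of its underside
- battery: a black tool battery, 125 x 75 x 62 mm, on the bench to the left of the gearbox; a bystander; its origin lies at the middle of its underside
- cover: an orange saw cover, 150 x 85 x 63 mm, on the bench to the right of the gearbox; a bystander; its origin lies at the middle of its underside
- tray: a steel tray with bolts, 100 x 150 x 30 mm, on the bench to the left of the gearbox; a bystander; its origin lies at the middle of its underside
- screwdriver: a screwdriver 200 mm long lying on the bench to the right of the gearbox; a bystander; its origin lies under the middle of its length, which runs along its x axis
- wrench: a steel wrench 180 mm long lying on the bench to the left of the gearbox; a bystander; its origin lies under the middle of its length, which runs along its x axis

How it is judged:
On the way:
1. the lever has been taken across the neutral channel to the right-hand side (value of joint across above 0.14 rad and value of joint ahead between -0.12 and 0.12 rad).
At the end, for the whole second after the job is handed in: the lever rests fully forward in the right-hand slot (joint ahead above 0.235 of 0.27, across above 0.18), let go (value of joint ahead above 0.235 rad and value of joint across above 0.18 rad and velocity of joint ahead between -0.05 and 0.05 rad/s and velocity of joint across between -0.05 and 0.05 rad/s); the robot touches nothing.
It fails at once if the lever goes into fourth, the right-hand rear slot (across above 0.12 and ahead below -0.16) (value of joint across above 0.12 rad and value of joint ahead below -0.16 rad).
It fails at once if the knob or the stick is gripped: fingers press on two opposite sides of it at once (over 1.5 N each) (((contact force between the fingers and ahead_c0 above 1.5 N or contact force between the fingers and ahead_c4 above 1.5 N) and (contact force between the fingers and ahead_c1 above 1.5 N or contact force between the fingers and ahead_c5 above 1.5 N)) or ((contact force between the fingers and ahead_c2 above 1.5 N or contact force between the fingers and ahead_c6 above 1.5 N) and (contact force between the fingers and ahead_c3 above 1.5 N or contact force between the fingers and ahead_c7 above 1.5 N))).
It fails at once if the lever is forced (fingers press on it with more than 60 N) (contact force between the fingers and ahead above 60 N).
It fails at once if any bystander (socket, bearing, screwdriver, wrench, spray can, battery, cover, tray) is moved more than 30 mm (distance of any of socket, bearing, screwdriver, wrench, spray, battery, cover, tray from where it was at the start of the episode above 0.03 m).
It also fails if it takes over 48 s, if anything falls off the work surface, if the arm or the gripper's body presses on something with over 40 N, if the wrist force passes 120 N, or if a joint passes its speed limit or range.

## Working session

There is one attempt and no reset: what is moved stays moved. The work goes in short steps, Python scripts to look and compute and a tool call to move; the robot and the scene stay as the last step left them, time stands still between calls to the robot, and variables do not carry over. Pictures are saved under pics/ and viewed, about 8 in all and at most 12, crops included, and the job is handed in when it is done.

Besides the shell and the picture viewer there is one more tool, called after "Call:" as name(argument=value, ...) on one line, values as JSON. jog_arm: Moves the arm, as the interface text tells. Its arguments: {"type":"object","properties":{"commands":{"type":"array","items":{"type":"array","items":{"type":"array","items":{"type":"number"}}}}},"required":["commands"]}

```bash
mkdir -p pics; ls; cat > h.py <<'E'
import numpy as np, cv2
from scipy.spatial.transform import Rotation as R
from workcell import bot, cams
def rot(q): return R.from_quat([q[1],q[2],q[3],q[0]]).as_matrix()
def ray(s,p):
    u=cv2.undistortPoints(np.array([[p]],float),np.array(s["K"]),np.array(s["dist"]))[0,0]
    d=rot(s["orientation"])@np.array([u[0],u[1],1]); return np.array(s["position"]),d/np.linalg.norm(d)
def proj(s,P):
    M=rot(s["orientation"]).T; return cv2.projectPoints(np.array(P,float).reshape(-1,3),cv2.Rodrigues(M)[0],-M@np.array(s["position"]),np.array(s["K"]),np.array(s["dist"]))[0][:,0]
def atz(s,p,z):
    o,d=ray(s,p); return o+d*(z-o[2])/d[2]
def tri(rs):
    A=sum(np.eye(3)-np.outer(d,d) for o,d in rs); b=sum((np.eye(3)-np.outer(d,d))@o for o,d in rs); return np.linalg.solve(A,b)
E
python3 - <<'E'
from h import *
print(bot.grip_depth,bot.get_state())
S={}
for c in ("side","top"):
    s=S[c]=cams.snapshot(c); cv2.imwrite(f"pics/{c}0.png",s["frame"][...,::-1]); print(c,s["position"])
    for l in ("gearbox","gate","pivot","knob","socket","bearing","spray","battery","cover","tray"):
        r=cams.spot_point(c,l)[:2]; print(l,[(np.round(x["pixel"]),round(x["p"],2)) for x in r])
        if r: S[c+l]=ray(s,r[0]["pixel"])
for l in ("gearbox","gate","pivot","knob","socket","bearing","spray","battery","cover","tray"):
    if "side"+l in S and "top"+l in S: print(l,tri([S["side"+l],S["top"+l]]).round(4))
E
```

```text
pics
0.0187 {'time': 0.0, 'joint_pos': array([ 1.18268686e+00,  3.78071289e-01,  7.96007689e-02,  1.27441056e+00,
       -4.31352083e-06,  1.46051275e+00]), 'qd': array([-0.00138524, -0.00010885, -0.00136308,  0.00111453, -0.00016117,
       -0.00164781]), 'joint_torque': array([ 1.68761206e-03, -4.63611853e+01,  2.69870943e+01,  2.07688508e-02,
        2.13577387e-04, -1.86363394e-06]), 'tcp_pos': array([0.15743245, 0.55232723, 0.23034647]), 'ee_rot': array([ 0.70011461,  0.09719595,  0.70047522, -0.0986253 ]), 'force': array([-0.48005943,  0.00262449, -0.88629223]), 'torque': array([-0.02731275,  0.01634085,  0.00112999]), 'width': 0.9993451984941609}
side [0.37032668 0.80366084 0.80277559]
gearbox [(array([262., 268.]), 0.94), (array([278., 229.]), 0.66)]
gate [(array([280., 225.]), 0.82)]
pivot []
knob [(array([297., 210.]), 0.7)]
socket [(array([225., 235.]), 0.45)]
bearing [(array([240., 249.]), 0.67)]
spray [(array([262., 165.]), 0.88), (array([244., 391.]), 0.49)]
battery [(array([245., 392.]), 0.73)]
cover [(array([294., 168.]), 0.7)]
tray [(array([192., 378.]), 0.84), (array([278., 225.]), 0.58)]
top [ 0.36924828 -0.01374289  1.45251657]
gearbox [(array([246., 198.]), 0.82)]
gate [(array([247., 205.]), 0.56)]
pivot []
knob [(array([233., 226.]), 0.75)]
socket [(array([241., 164.]), 0.65), (array([246., 200.]), 0.18)]
bearing [(array([224., 177.]), 0.7)]
spray [(array([410., 162.]), 0.85)]
battery [(array([132., 209.]), 0.88)]
cover [(array([416., 212.]), 0.9)]
tray [(array([136., 172.]), 0.9), (array([433., 261.]), 0.51)]
gearbox [0.5483 0.0968 0.0047]
gate [0.5051 0.0816 0.1502]
knob [0.4527 0.1106 0.2266]
socket [0.6301 0.103  0.1207]
bearing [0.5888 0.1472 0.1211]
spray [ 0.645  -0.3835  0.0124]
battery [0.5175 0.4329 0.0009]
cover [ 0.5161 -0.4    -0.002 ]
tray [0.6301 0.4223 0.0081]
```

```bash
python3 - <<'E'
import cv2,numpy as np
a=cv2.imread("pics/side0.png")[120:330,150:416];b=cv2.imread("pics/top0.png")[110:320,120:386]
cv2.imwrite("pics/c0.png",np.hstack([cv2.resize(x,(399*1,315)) for x in(a,b)]))
b=cv2.imread("pics/top0.png")[110:290,150:350];cv2.imwrite("pics/c1.png",cv2.resize(b,None,fx=3.3,fy=3.3,interpolation=2))
E
```

```text
(no output)
```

View pics/side0.png

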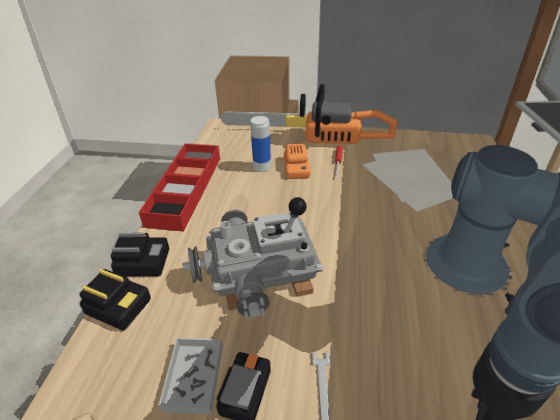

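View pics/c1.png

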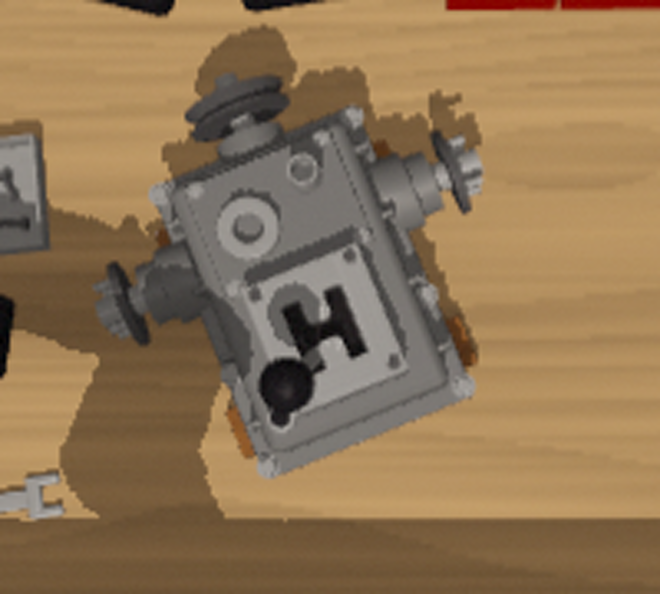

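```bash
python3 - <<'E'
from h import *
t=cams.snapshot("top"); s=cams.snapshot("side")
for c,n in ((t,"top"),(s,"side")):
    r=cams.outline_of(n,"knob")
    print(n,[(q["pixel"],q["p"],q["pixels"].sum()) for q in r])
    # dark blob centre
    g=c["frame"].max(2); m=np.zeros_like(g)
    u,v=(237,227) if n=="top" else (297,206)
    m[v-14:v+15,u-14:u+15]=1; k=((g<50)&(m>0)).astype(np.uint8)
    nn,l,st,ce=cv2.connectedComponentsWithStats(k); j=1+st[1:,4].argmax(); print("blob",ce[j],st[j]); c["k"]=ce[j]
print("orient",rot(t["orientation"]).round(3))
K=tri([ray(t,t["k"]),ray(s,s["k"])]);print("knob",K,atz(t,t["k"],.235))
o=np.array([150,110])
f=lambda p,z:atz(t,np.array(p)/3.3+o,z)
C=[f(p,.10) for p in((158,195),(353,115),(463,385),(268,467))]
for i,j in((3,0),(2,1)):
    d=C[j]-C[i];print("yaw",np.degrees(np.arctan2(d[1],d[0])),np.linalg.norm(d))
d=C[0]-C[1];print("yaw",np.degrees(np.arctan2(-d[0],d[1])),np.linalg.norm(d))
print("case",np.mean(C,0),"gate",f((325,328),.143))
G=[f(p,.143) for p in((247,292),(347,247),(408,372),(305,412))];print("plate",np.mean(G,0))
H=[f(p,.143) for p in((285,297),(330,282),(367,365))];print(H, "bolt yaw")
E
```

```text
top [([236.2, 222.3], 0.81, np.int64(255))]
blob [236.375      226.75892857] [229 219  19  20 224]
side [([297.0, 207.7], 0.56, np.int64(363))]
blob [296.6588785  206.53271028] [289 198  17  18 214]
orient [[-0.001 -0.993  0.119]
 [-1.     0.003  0.023]
 [-0.023 -0.119 -0.993]]
knob [0.45241033 0.1027202  0.22993715] [0.45161539 0.10220881 0.235     ]
yaw 22.614768019355754 0.24506978250067346
yaw 21.87258908521182 0.24417235713470994
yaw 22.4020693927305 0.17624083445397504
case [0.54048973 0.09500185 0.1       ] gate [0.50358752 0.07933643 0.143     ]
plate [0.50162521 0.07802335 0.143     ]
[array([0.52863716, 0.11154886, 0.143     ]), array([0.54061696, 0.0755094 , 0.143     ]), array([0.4738865 , 0.04571168, 0.143     ])] bolt yaw
```

```bash
python3 - <<'E'
from h import *
s=bot.get_state(); M=rot(s["ee_rot"]); print(s["time"],M.round(3)); 
for k in(1,2): print(np.degrees(np.arctan2(M[1,k],M[0,k])))
E
```

```text
1.3 [[ 0.     0.274  0.962]
 [ 0.     0.962 -0.274]
 [-1.     0.    -0.   ]]
74.08246711128923
-15.917532837552772
```

Call:
jog_arm(commands=[[[0.02,-0.04,0.05,0,0,-0.1,0],[0.045,-0.09,0.06,0,0,-0.2,0],[0.07,-0.14,0.06,0,0,-0.3,0],[0.1,-0.2,0.06,0,0,-0.4,0],[0.125,-0.25,0.06,0,0,-0.5,0],[0.15,-0.3,0.06,0,0,-0.6,0],[0.175,-0.35,0.06,0,0,-0.7,0],[0.2,-0.4,0.06,0,0,-0.8,0],[0.22,-0.44,0.06,0,0,-0.904,0],[0.235,-0.473,0.06,0,0,-0.904,0],[0.235,-0.473,0.06,0,0,-0.904,0],[0.235,-0.473,0.06,0,0,-0.904,0]]])

```text
time: 2.8
tcp_pos: [0.3924, 0.0803, 0.2913]
ee_rot: [0.587, 0.394, 0.587, -0.394]
force: [0.1, 1.1, 0.6]
width: -0.002
```

Call:
jog_arm(commands=[[[0,0,-0.04,0,0,0,0],[0,-0.002,-0.073,0,0,0,0],[0,-0.002,-0.073,0,0,0,0],[0.009,0.002,-0.073,0,0,0,0],[0.018,0.005,-0.073,0,0,0,0],[0.018,0.005,-0.073,0,0,0,0]]])

```text
time: 3.55
tcp_pos: [0.4123, 0.0857, 0.2195]
ee_rot: [0.588, 0.394, 0.587, -0.393]
force: [0.4, 0.7, 0.2]
width: 0.0
```

```bash
cat > look.py <<'E'
import sys
from h import *
n=sys.argv[1]; ims=[]
P=np.array([.5015,.0785,.06]);y=np.radians(22.3);E=np.array([[np.cos(y),-np.sin(y),0],[np.sin(y),np.cos(y),0],[0,0,1]])
for c in ("side","top"):
    s=cams.snapshot(c); 
    u,v=(290,205) if c=="side" else (247,205)
    ims.append(cv2.resize(s["frame"][v-60:v+60,u-65:u+65,::-1],(400,370),interpolation=2))
    r=cams.outline_of(c,"knob")[:1]
    if r: 
        r=r[0]; o,d=ray(s,r["pixel"]); 
        o2,d2=E.T@(o-P),E.T@d
        # intersect with sphere r=.18 about the pivot
        b=o2@d2; q=b*b-(o2@o2-.18**2); k=o2+d2*(-b-np.sqrt(max(q,0))); print(c,r["pixel"],round(r["p"],2),r["pixels"].sum(),"knob gb",k.round(4),"f",np.arcsin(k[0]/.18).round(3),"a",np.arctan2(-k[1],k[2]).round(3))
st=bot.get_state(); print(st["time"],"tcp gb",(E.T@(st["tcp_pos"]-P)).round(4),"force gb",(E.T@st["force"]).round(1))
cv2.imwrite(f"pics/{n}.png",np.hstack(ims))
E
python3 look.py l1
```

```text
side [296.9, 208.8] 0.82 402 knob gb [-0.0342  0.0487  0.1699] f -0.191 a -0.279
3.75 tcp gb [-0.0817  0.0408  0.1586] force gb [-0.6  0.1  0.6]
```

View pics/l1.png

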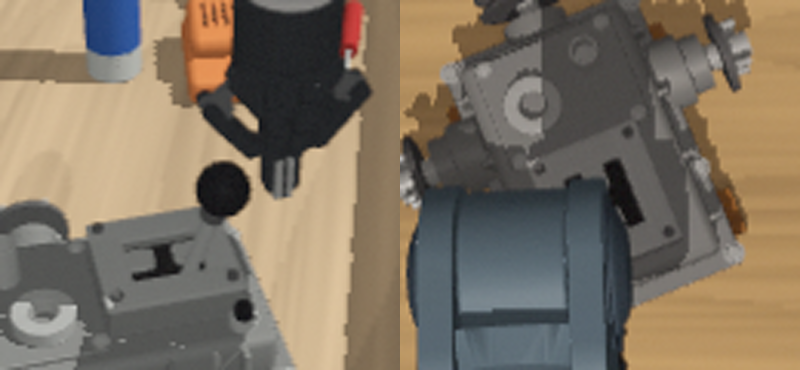

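Call:
jog_arm(commands=[[[0.005,0.002,0,0,0,0,0],[0.009,0.004,0,0,0,0,0],[0.013,0.0055,0,0,0,0,0],[0.017,0.007,0,0,0,0,0],[0.021,0.0085,0,0,0,0,0],[0.025,0.0105,0,0,0,0,0],[0.029,0.012,0,0,0,0,0],[0.033,0.0137,0,0,0,0,0],[0.033,0.0137,0,0,0,0,0]]])

```text
time: 4.88
tcp_pos: [0.4425, 0.0987, 0.2184]
ee_rot: [0.587, 0.393, 0.588, -0.395]
force: [-5.3, -2.4, 3.7]
width: 0.003
```

```bash
cat > look.py <<'E'
import sys
from scipy.optimize import least_squares
from h import *
n=sys.argv[1]; ims=[]
P=np.array([.5015,.0785,.06]);y=np.radians(22.3);E=np.array([[np.cos(y),-np.sin(y),0],[np.sin(y),np.cos(y),0],[0,0,1]])
kn=lambda a,f:P+E@(.18*np.array([np.sin(f),-np.cos(f)*np.sin(a),np.cos(f)*np.cos(a)]))
A=[float(x) for x in sys.argv[2:3]]
for c in ("side","top"):
    s=cams.snapshot(c); 
    u,v=(290,205) if c=="side" else (247,205)
    ims.append(cv2.resize(s["frame"][v-60:v+60,u-65:u+65,::-1],(400,370),interpolation=2))
    r=cams.outline_of(c,"knob")[:1]
    if not r or r[0]["p"]<.4: continue
    w=cv2.distanceTransform(r[0]["pixels"].astype(np.uint8),cv2.DIST_L2,5); 
    i=np.argwhere(w>w.max()-.8).mean(0)[::-1]   # centre of largest inscribed disc
    q=least_squares(lambda x:proj(s,kn(x[0],x[1]))[0]-i,[A[0] if A else 0,0]).x
    print(c,i.round(1),round(r[0]["p"],2),"rad",w.max().round(1),"a,f",q.round(3),end=" ")
    if A: print("f at given a",least_squares(lambda x:proj(s,kn(A[0],x[0]))[0]-i,[0]).x.round(3),end="")
    print()
st=bot.get_state(); print(st["time"],"tcp gb",(E.T@(st["tcp_pos"]-P)).round(4),"force gb",(E.T@st["force"]).round(1))
cv2.imwrite(f"pics/{n}.png",np.hstack(ims))
E
python3 look.py l2 -.22
```

```text
side [288.5 207. ] 0.57 rad 9.2 a,f [-0.241 -0.09 ] f at given a [-0.094]
top [130.4 209.8] 0.73 rad 13.2 a,f [-1.358  0.392] f at given a [0.41]
5.075 tcp gb [-0.0471  0.041   0.1584] force gb [-5.9  0.5  3.4]
```

View pics/l2.png

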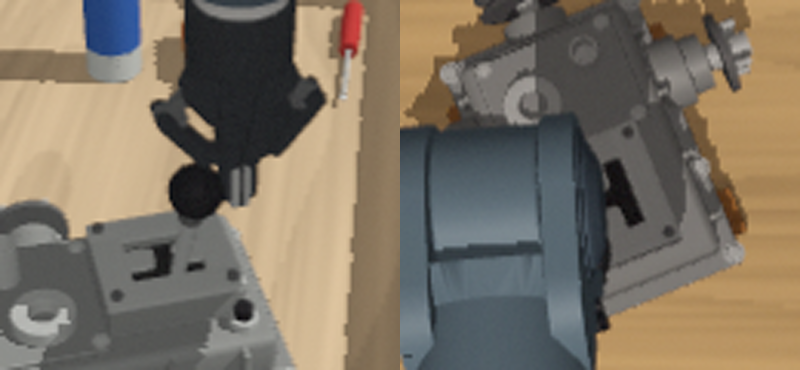

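Call:
jog_arm(commands=[[[0.004,0.0016,0,0,0,0,0],[0.008,0.0033,0,0,0,0,0],[0.012,0.005,0,0,0,0,0],[0.0155,0.0062,0,0,0,0,0],[0.0155,0.0062,0,0,0,0,0]]])

```text
time: 5.7
tcp_pos: [0.4573, 0.1047, 0.2183]
ee_rot: [0.586, 0.393, 0.588, -0.395]
force: [-4.2, -1.1, 3.3]
width: 0.001
```

```bash
python3 look.py l3 -.22
```

```text
side [281.6 207.8] 0.76 rad 8.4 a,f [-0.238 -0.002] f at given a [-0.004]
5.9 tcp gb [-0.0309  0.041   0.1583] force gb [-4.5  0.4  2.9]
```

View pics/l3.png

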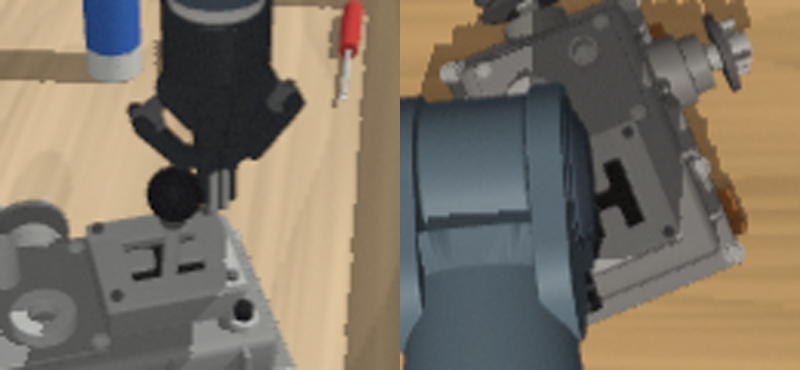

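Call:
jog_arm(commands=[[[-0.013,-0.0053,0,0,0,0,0],[-0.0225,0.018,0,0,0,0,0],[-0.0324,0.0419,0,0,0,0,0],[-0.0324,0.0419,0,0,0,0,0],[-0.012,0.05,0,0,0,0,0],[0.0093,0.059,0,0,0,0,0],[0.0093,0.059,0,0,0,0,0],[0.0093,0.059,0,0,0,0,0]]])

```text
time: 6.9
tcp_pos: [0.4663, 0.163, 0.2182]
ee_rot: [0.586, 0.393, 0.588, -0.395]
force: [-0.2, 0.3, -0.7]
width: 0.002
```

```bash
python3 look.py l4 -.22
```

```text
side [280. 229.] 0.63 rad 3.0 a,f [-0.522  0.083] f at given a [0.072]
top [230.4 212.2] 0.73 rad 8.4 a,f [-0.23   0.009] f at given a [0.008]
7.1 tcp gb [-0.0004  0.0919  0.1584] force gb [-0.2 -0.6  0.4]
```

Call:
jog_arm(commands=[[[0.0038,-0.00925,0,0,0,0,0],[0.0066,-0.0162,0,0,0,0,0],[0.0085,-0.0208,0,0,0,0,0],[0.0104,-0.0254,0,0,0,0,0],[0.0123,-0.03,0,0,0,0,0],[0.014,-0.0342,0,0,0,0,0],[0.014,-0.0342,0,0,0,0,0]]])

```text
time: 7.98
tcp_pos: [0.4805, 0.129, 0.2185]
ee_rot: [0.586, 0.394, 0.588, -0.395]
force: [-1.0, 3.5, 3.1]
width: 0.0
```

```bash
python3 look.py l5 -.13
```

```text
side [279. 229.] 0.63 rad 3.0 a,f [-0.519  0.095] f at given a [0.081]
top [241.2 210. ] 0.55 rad 5.0 a,f [-0.08  -0.023] f at given a [-0.022]
8.175 tcp gb [-0.0004  0.0549  0.1584] force gb [0.3 2.  1.6]
```

View pics/l5.png

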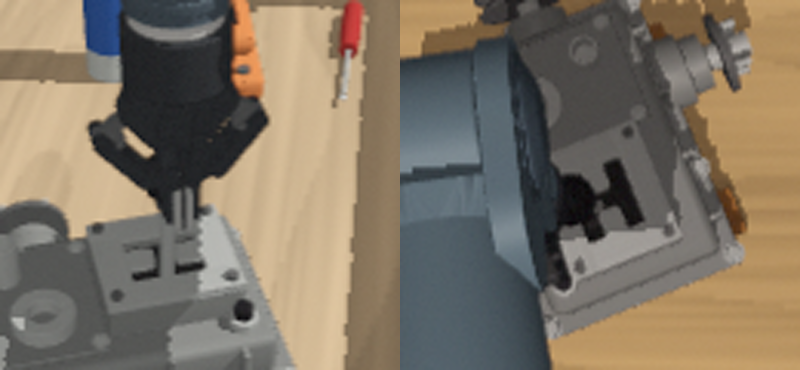

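Call:
jog_arm(commands=[[[0.0019,-0.0046,0,0,0,0,0],[0.0038,-0.0093,0,0,0,0,0],[0.0057,-0.0139,0,0,0,0,0],[0.0076,-0.0185,0,0,0,0,0],[0.0095,-0.0231,0,0,0,0,0],[0.0114,-0.0277,0,0,0,0,0],[0.0133,-0.0324,0,0,0,0,0],[0.0152,-0.037,0,0,0,0,0],[0.0171,-0.0416,0,0,0,0,0],[0.019,-0.0463,0,0,0,0,0],[0.0205,-0.05,0,0,0,0,0],[0.0205,-0.05,0,0,0,0,0]]])

```text
time: 9.68
tcp_pos: [0.5007, 0.0787, 0.218]
ee_rot: [0.586, 0.393, 0.588, -0.395]
force: [0.1, 1.9, -0.8]
width: 0.001
```

```bash
python3 look.py l6 .2
```

```text
side [276. 211.] 0.52 rad 4.0 a,f [-0.27   0.077] f at given a [0.027]
top [262.  201.5] 0.4 rad 4.0 a,f [ 0.227 -0.02 ] f at given a [-0.021]
9.875 tcp gb [-0.0006  0.0008  0.1581] force gb [ 1.2  1.5 -1.5]
```

View pics/l6.png

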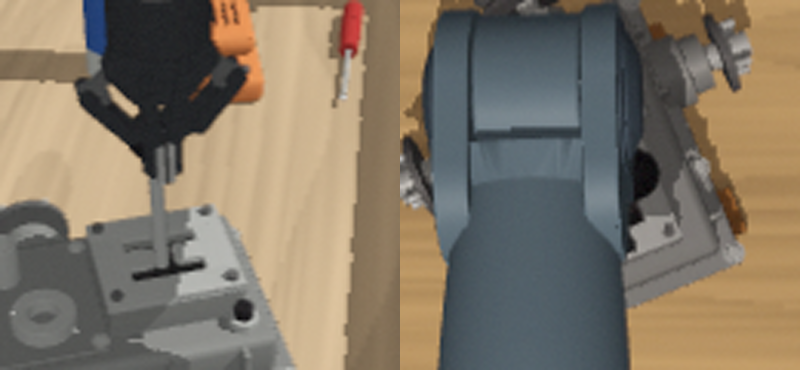

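Call:
jog_arm(commands=[[[0.0012,-0.0028,0,0,0,0,0],[0.0023,-0.0056,0,0,0,0,0],[0.003,-0.0072,0,0,0,0,0],[0.003,-0.0072,0,0,0,0,0]]])

```text
time: 10.38
tcp_pos: [0.5035, 0.0717, 0.218]
ee_rot: [0.586, 0.393, 0.588, -0.395]
force: [0.8, 1.6, -2.9]
width: 0.003
```

Call:
jog_arm(commands=[[[-0.0068,0.0167,0,0,0,0,0],[-0.0068,0.0167,0,0,0,0,0],[-0.032,0.006,0,0,0,0,0],[-0.0577,-0.0042,0,0,0,0,0],[-0.0577,-0.0042,0,0,0,0,0],[-0.048,-0.027,0,0,0,0,0],[-0.0392,-0.0496,0,0,0,0,0],[-0.0392,-0.0496,0,0,0,0,0],[-0.0392,-0.0496,0,0,0,0,0]]])

```text
time: 11.5
tcp_pos: [0.4647, 0.0225, 0.218]
ee_rot: [0.586, 0.393, 0.588, -0.395]
force: [-0.5, -0.1, 0.2]
width: -0.0
```

```bash
python3 look.py l7 .22
```

```text
side [273.2 187. ] 0.72 rad 8.4 a,f [0.212 0.004] f at given a [0.003]
11.7 tcp gb [-0.0557 -0.0375  0.158 ] force gb [-0.7 -0.  -0.6]
```

View pics/l7.png

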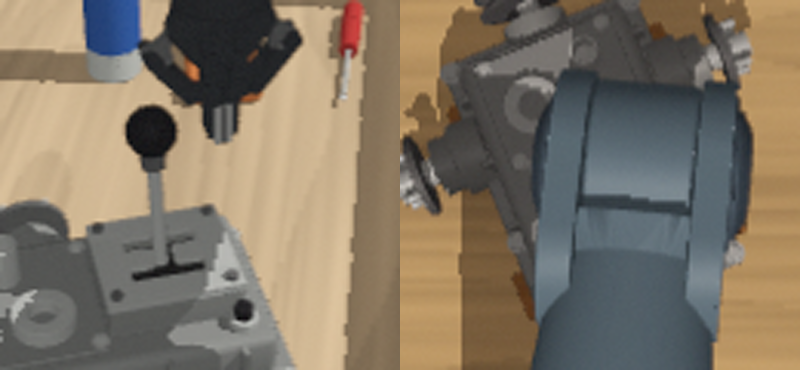

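Call:
jog_arm(commands=[[[0.009,0.0037,0,0,0,0,0],[0.018,0.0074,0,0,0,0,0],[0.023,0.0095,0,0,0,0,0],[0.027,0.0111,0,0,0,0,0],[0.0315,0.0129,0,0,0,0,0],[0.036,0.0148,0,0,0,0,0],[0.0405,0.0166,0,0,0,0,0],[0.045,0.0185,0,0,0,0,0],[0.0495,0.0203,0,0,0,0,0],[0.054,0.0222,0,0,0,0,0],[0.0585,0.024,0,0,0,0,0],[0.0585,0.024,0,0,0,0,0]]])

```text
time: 13.2
tcp_pos: [0.5226, 0.047, 0.2174]
ee_rot: [0.586, 0.392, 0.589, -0.395]
force: [-2.9, -0.2, -1.1]
width: 0.003
```

```bash
python3 look.py l8 .22
```

```text
side [258.  191.5] 0.81 rad 8.6 a,f [0.197 0.217] f at given a [0.217]
top [256.4 212.1] 0.47 rad 10.6 a,f [ 0.101 -0.127] f at given a [-0.129]
13.4 tcp gb [ 0.0072 -0.0371  0.1575] force gb [-3.9 -0.2 -1.1]
```

f≈0.217, low force; about 9–10 mm to go. Push on in 2 mm rows to the stop.

Call:
jog_arm(commands=[[[0.002,0.0008,0,0,0,0,0],[0.004,0.0016,0,0,0,0,0],[0.006,0.0025,0,0,0,0,0],[0.008,0.0033,0,0,0,0,0],[0.009,0.0037,0,0,0,0,0],[0.009,0.0037,0,0,0,0,0]]])

```text
time: 14.15
tcp_pos: [0.5313, 0.0506, 0.2174]
ee_rot: [0.586, 0.393, 0.589, -0.395]
force: [-4.6, -0.8, -3.1]
width: 0.001
```

```bash
python3 look.py l9 .22
```

```text
side [254.9 193.4] 0.68 rad 8.6 a,f [0.178 0.265] f at given a [0.265]
14.35 tcp gb [ 0.0169 -0.0372  0.1575] force gb [-4.5  0.6 -3.5]
```

Call:
jog_arm(commands=[[[0.001,0.0004,0,0,0,0,0],[0.002,0.0008,0,0,0,0,0],[0.002,0.0008,0,0,0,0,0]]])

```text
time: 14.72
tcp_pos: [0.5334, 0.0514, 0.2175]
ee_rot: [0.586, 0.393, 0.588, -0.395]
force: [-4.6, -1.4, -3.1]
width: -0.004
```

Call:
jog_arm(commands=[[[0.001,0.0004,0,0,0,0,0],[0.002,0.0008,0,0,0,0,0],[0.002,0.0008,0,0,0,0,0]]])

```text
time: 15.1
tcp_pos: [0.5349, 0.0521, 0.2173]
ee_rot: [0.586, 0.392, 0.589, -0.395]
force: [-5.7, -1.3, -3.2]
width: -0.001
```

Call:
jog_arm(commands=[[[0.001,0.0004,0,0,0,0,0],[0.002,0.0008,0,0,0,0,0],[0.002,0.0008,0,0,0,0,0]]])

```text
time: 15.48
tcp_pos: [0.5362, 0.0526, 0.2171]
ee_rot: [0.585, 0.392, 0.589, -0.396]
force: [-6.4, -1.6, -1.9]
width: -0.002
```

```bash
python3 look.py l10 .22
```

```text
side [253.4 193.2] 0.64 rad 8.2 a,f [0.201 0.282] f at given a [0.282]
15.675 tcp gb [ 0.0222 -0.0371  0.1571] force gb [-6.3  1.3 -2.6]
```

Call:
jog_arm(commands=[[[0.0015,0.0006,0,0,0,0,0],[0.003,0.0012,0,0,0,0,0],[0.003,0.0012,0,0,0,0,0]]])

```text
time: 16.05
tcp_pos: [0.5379, 0.0534, 0.2167]
ee_rot: [0.585, 0.391, 0.59, -0.397]
force: [-7.1, -2.7, -1.9]
width: 0.001
```

Call:
jog_arm(commands=[[[-0.015,-0.006,0,0,0,0,0],[-0.046,-0.019,0,0,0,0,0],[-0.07,-0.05,0.02,0,0,0,0],[-0.08,-0.1,0.05,0,0,0,0],[-0.09,-0.16,0.07,0,0,0,0],[-0.1,-0.21,0.08,0,0,0,0],[-0.1,-0.25,0.08,0,0,0,0],[-0.1,-0.25,0.08,0,0,0,0],[-0.1,-0.25,0.08,0,0,0,0]]])

```text
time: 17.18
tcp_pos: [0.4391, -0.1969, 0.2976]
ee_rot: [0.586, 0.391, 0.588, -0.396]
force: [0.2, -0.7, 0.2]
width: -0.004
```

```bash
python3 look.py l11 .22
```

```text
side [253.2 193.8] 0.79 rad 7.6 a,f [0.186 0.287] f at given a [0.288]
top [251.9 181.9] 0.83 rad 7.8 a,f [0.209 0.294] f at given a [0.295]
17.375 tcp gb [-0.1625 -0.2297  0.237 ] force gb [-0.4  1.4  0.6]
```

View pics/l11.png

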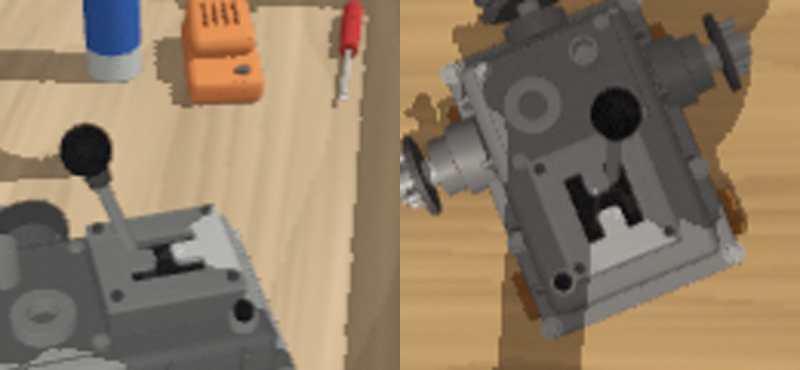

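```bash
python3 -c "
from workcell import bot
print(abs(bot.get_state()['qd']).max()); print(bot.close_job())"
```

```text
0.003593640232615038
the job is handed in; nothing more can be done
None
```

The lever is in third gear and the job was handed in at about 17.4 s of the 48 s allowed. I pushed it with the shut fingers only: from second to neutral, across to the right, then forward home.

- **On the way:** in the right-hand channel, before the push forward, I measured ahead at about 0.00 rad and across at about 0.21. The lever never went towards fourth. The force readings I took stayed under about 8 N.
- **At the end, arm well clear:** the side and top cameras gave ahead at about 0.29 rad, against the 0.235 needed. That is slightly past the nominal 0.27, so my estimate is probably a few millimetres off. Across read 0.19 and 0.21 rad, against the 0.18 needed. The side figure is only just above the limit, but the pictures show the stick inside the third slot.
- **Bystanders:** the socket and bearing look unmoved in the last picture, but I did not measure them again. The arm did not go near the other things.
- **Less certain:** there was no sharp rise in force at the forward stop. I judged "fully home" from the force creeping up to about 7 N and the two camera readings.

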